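Put the microscope objectives away in their caddy by length

TASK

Put the four microscope objectives upright into the grey caddy, one to a cell and in order of length, with the longest in the cell next to the black handle and the shortest at the far end. They are delicate: set each one down rather than dropping it, and do not tip any over. The eyepiece, the open adapter tube, the slide box and the oil bottle do not belong in there; leave them where they stand.

Things in the scene. Friction and masses are not known exactly. Their poses are not given: they have to be found in the camera images.
- caddy: Shallow grey tray, fixed, 211 mm long (x) by 62 wide (y), 10 high: four cells in a row along x, flat black D-handle on its +x end only (31 mm further, 10 high). Origin: centre of underside. Cell centres from the handle: x = +78, +26, -26, -78 mm, y = 0. Each cell is 49 x 56 mm inside, floor 4 mm above the bench; walls and dividers 3 mm thick, tops 10 mm above the bench.
- lens_longest: Microscope objective, the longest, with a narrow pointed nose: 73 mm high in all, standing nose up. Black round base cap 32 mm diameter and 8 mm high, then a steel barrel 24 mm diameter up to 65 mm, then a 8 mm tapered nose ending 9 mm wide with a glass lens. About 140 g. Origin: centre of the underside; z up along the barrel.
- lens_long: Microscope objective, the second longest: 62 mm high in all, standing nose up. Black round base cap 32 mm diameter and 8 mm high, then a steel barrel 24 mm diameter up to 55 mm, then a 7 mm tapered nose ending 12 mm wide with a glass lens. About 125 g. Origin: centre of the underside; z up along the barrel.
- lens_short: Microscope objective, the second shortest: 51 mm high in all, standing nose up. Black round base cap 32 mm diameter and 8 mm high, then a steel barrel 24 mm diameter up to 45 mm, then a 6 mm tapered nose ending 15 mm wide with a glass lens. About 110 g. Origin: centre of the underside; z up along the barrel.
- lens_shortest: Microscope objective, the shortest and stubbiest, with a broad flat front: 40 mm high in all, standing nose up. Black round base cap 32 mm diameter and 8 mm high, then a steel barrel 24 mm diameter up to 35 mm, then a 5 mm tapered nose ending 18 mm wide with a glass lens. About 95 g. Origin: centre of the underside; z up along the barrel.
- eyepiece: Look-alike: microscope eyepiece, 52 mm high, a slim 25 mm steel tube below and a wider black head (34 to 35 mm, with a hollow rubber eyecup) on top. Origin: centre of the underside, z up. Stays where it is.
- adapter_tube: Look-alike: camera adapter tube, 56 mm high, the same 32 mm black base and 24 mm steel barrel as an objective, but straight and open at the top (no tapered nose, no lens). Origin: centre of the underside, z up. Stays where it is.
- slide_box: Bystander: closed slide box, blue with a white lid, 87 x 102 x 34 mm. Origin: centre of the underside. Stays where it is.
- oil_bottle: Bystander: small amber immersion oil bottle with a black cap, 28 mm diameter, 60 mm high. Origin: centre of the underside. Stays where it is.
Not all that is in view belongs to the job. Leave any yellow look-alike of the lens_long alone.

How it is judged:
By the outcome, as a careful person would: the job done as asked, in the order asked, and still so for the second after the job is handed in, with the robot touching nothing.
It also fails if it takes over 112 s, if anything falls off the work surface, if the arm or the gripper's body presses on something with over 40 N, if the wrist force passes 120 N, or if a joint passes its speed limit or range.

ROBOT

A 6-joint arm with a two-finger parallel gripper is mounted at the origin on the work surface. World frame = base frame: x ahead of the robot, y to its left, z up, the work surface at z = 0. Lengths are in m, angles in degrees, forces in N, time in s.
With the tool pointing down it reaches from about 0.375 to 0.9 m from the base axis. Payload 3.1 kg.
Tool frame: the origin (TCP) lies where the fingers leave the gripper's body, on its centre line; the fingertips stand 70 mm ahead of it and the grasp point (between the pads) lies 51 mm ahead of it; y points along the fingers, z is the direction in which the jaws open and shut, and the axes are right-handed (so a half turn about y gives the same grasp; the last joint's range is limited). The gripper opens to 87 mm and grips with 3 to 60 N. Pads are 19 mm wide; open, the fingers measure 117 mm over their backs; the gripper's body (75 mm by 190 mm) begins 51 mm behind the grasp point.
Start: joints at [64.085, 30.224, 82.088, -0, 67.689, -10.227], TCP at [0.169, 0.602, 0.292] pointing down, gripper open.
Joint ranges: [-176.69, 176.69], [-43.24, 126.21], [12.49, 139.97], [-82, 262], [0, 151.66], [-163.58, 163.58]. Speed limits (degrees/s): [159.86, 159.86, 180, 180, 180, 180].

INTERFACE

Orientations are given as a 3x3 rotation matrix whose columns are the frame's x, y, z axes.
In Python, from rig import bot gives the robot as it stands.
- The arm moves only by the shell command python3 -m pendant 'ROWS'. ROWS is JSON, a list of rows, each a list of 3 entries, a list of its own where there are three numbers: the shift along the tool's x, y, z in cm, then the turn, a rotation vector about the tool's x, y, z in rad, then the closure, from 0 (fully open) to 1 (shut). In form: [[[dx, dy, dz], [ax, ay, az], jaw], ...]. A call has 1 to 20 rows; each row shifts and turns the commanded pose from where the row before left it, along the tool's axes as they then stand; what a row does not reach is not made up. A row lasts 1/12 s, in which the tool goes at most 41.7 mm and 7.16 degrees, less where a joint would pass 70% of its speed; a pose out of reach is approached as far as the arm can. A call with a gripper value outside its range is refused whole. The fingers move at their own pace and stop on an object; the grip force is fixed at half the most. Time passes only in rows, so rows that do not move let the fingers close. It gives the time, the measured TCP pose, the force and the opening at its end, in the units of the state.
- bot.read_state(): the state, without advancing time (a new reading comes with each control period).
- bot.capture(name): name is "scene" or "top"; returns a dict with "img" (400x640x3 uint8, red, green, blue), "fx", "fy", "cx", "cy" (pixels), "R" (3x3) and "t" (3): a world point X has camera coordinates R X + t. Camera axes: x right, y down, z forward; pixel columns grow to the right and rows downward; lengths in m; the calibration is good to about 2 mm. A picture is of the moment at which its call begins. There is no depth.
- bot.hand_in(): hands the job in, once; it reports no verdict.
The state is a dict: "time_s": time; "joint_positions": joint angles; "qvel": joint speeds; "tau": joint torques, N m; "position": TCP position; "tcp_rot": TCP orientation; "force": force on the tool from outside, world axes, zero at the start; "moment": the same for the moment, N m; "opening": opening from 0.0 (shut) to 1.0 (fully open).
Only numpy, scipy, OpenCV 4.12 (cv2) and the standard library are available. Lean on these libraries where they do the work, as an engineer would, in place of code of your own. Each camera call takes 0.05 s, during which the arm holds its last target.

## Working session

There is one attempt and no reset: what is moved stays moved. The work goes in short steps, Python scripts to look and compute and a shell command to move; the robot and the scene stay as the last step left them, time stands still between calls to the robot, and variables do not carry over. Pictures are saved under pics/ and viewed, and the job is handed in when it is done.

```bash
mkdir -p pics; ls; python3 - <<'E'
from rig import bot
import cv2,numpy as np
print(bot.read_state())
for n in ("scene","top"):
    c=bot.capture(n); cv2.imwrite(f"pics/{n}0.png",c["img"][:,:,::-1])
    np.savez(f"{n}0.npz",**c)
    print(n,c["fx"],c["fy"],c["cx"],c["cy"],np.round(c["R"],3).tolist(),c["t"], (-np.array(c["R"]).T@c["t"]))
E
```

```text
pics
{'time_s': 0.0, 'joint_positions': array([ 6.40863141e+01,  3.02806695e+01,  8.21575973e+01, -3.84771637e-04,
        6.76888009e+01, -1.02277014e+01]), 'qvel': array([-0.0600911 ,  0.07813251,  0.05620616, -0.05904483, -0.06404932,
       -0.07300328]), 'tau': array([ 7.15193582e-04, -4.40038991e+01, -1.76596445e+01,  6.33385079e-02,
        5.81982010e-02, -1.71392758e-04]), 'position': array([0.16869229, 0.60118853, 0.29124648]), 'tcp_rot': array([[ 9.62758415e-01, -9.63603854e-04,  2.70361435e-01],
       [-2.70362874e-01, -1.99747438e-03,  9.62756421e-01],
       [-3.87675760e-04, -9.99997541e-01, -2.18360797e-03]]), 'force': array([-0.31459623,  0.44720478, -0.63298237]), 'moment': array([0.01609941, 0.00083822, 0.04602794]), 'opening': 0.9992089495919303}
scene 370.303523872641 370.303523872641 314.5196456934585 203.6776753023881 [[0.72, 0.694, -0.021], [0.445, -0.485, -0.753], [-0.532, 0.532, -0.658]] [-0.42808036 -0.17722835  0.95728533] [ 0.89674914 -0.29873271  0.48750142]
top 480.42706085383384 480.42706085383384 313.7990930322218 199.17420021341567 [[0.006, -1.0, -0.001], [-0.983, -0.006, -0.184], [0.184, 0.002, -0.983]] [0.05920861 0.53234105 1.07207765] [0.32605843 0.0601136  1.15165768]
```

View pics/scene0.png

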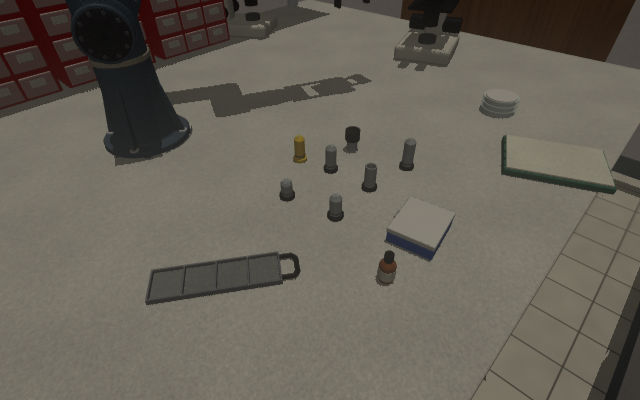

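View pics/top0.png

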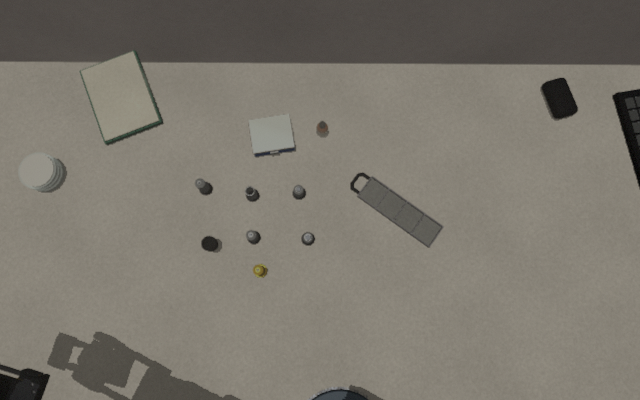

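```bash
python3 - <<'E'
import cv2,numpy as np
a=cv2.imread("pics/scene0.png")[115:235,260:440]; b=cv2.imread("pics/top0.png")[165:285,185:455]
a=cv2.convertScaleAbs(cv2.resize(a,None,fx=4.4,fy=4.4,interpolation=cv2.INTER_CUBIC),alpha=1.5)
b=cv2.convertScaleAbs(cv2.resize(b,None,fx=2.9,fy=2.9,interpolation=cv2.INTER_CUBIC),alpha=1.5)
cv2.imwrite("pics/a1.png",a);cv2.imwrite("pics/b1.png",b)
E
```

```text
(no output)
```

View pics/a1.png

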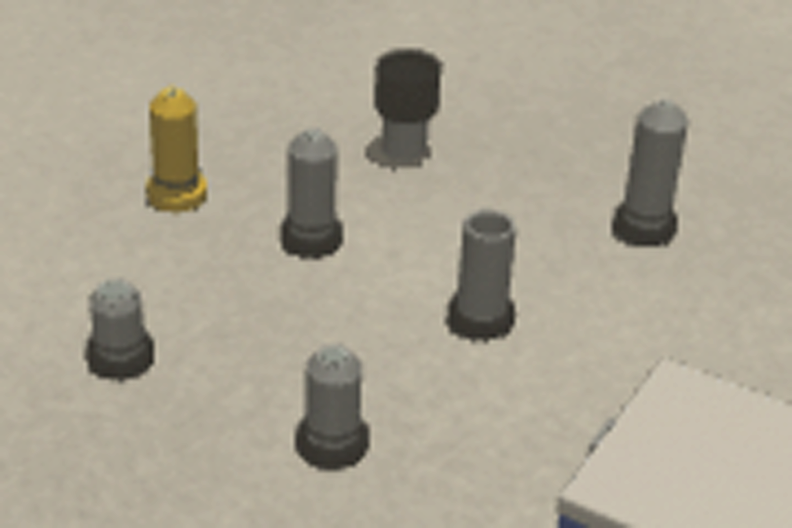

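View pics/b1.png

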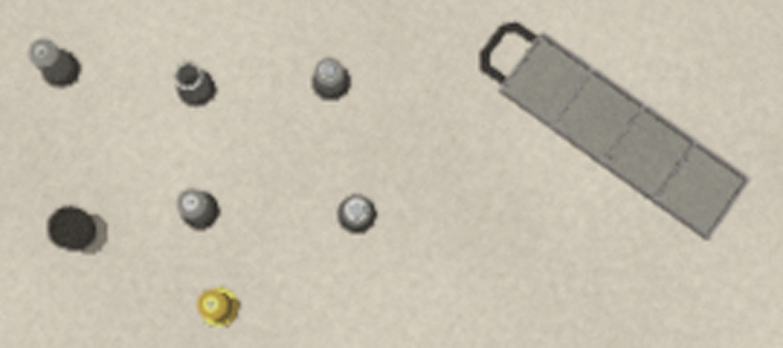

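```bash
cat > h.py <<'E'
import cv2,numpy as np
def load(n): return {k:v for k,v in np.load(n).items()}
def ray(c,uv,z):
    uv=np.atleast_2d(uv).astype(float); R=c["R"];t=c["t"]
    d=np.c_[(uv[:,0]-c["cx"])/c["fx"],(uv[:,1]-c["cy"])/c["fy"],np.ones(len(uv))]@R
    C=-R.T@t; s=(z-C[2])/d[:,2]; return (C+s[:,None]*d)[:,:2]
def proj(c,X):
    p=np.asarray(X)@c["R"].T+c["t"]; return np.array([c["fx"]*p[...,0]/p[...,2]+c["cx"],c["fy"]*p[...,1]/p[...,2]+c["cy"]]).T
def cont(c,seed,half=28,f=4):
    x0,y0=seed[0]-half,seed[1]-half
    p=c["img"][y0:y0+2*half,x0:x0+2*half].astype(np.uint8)
    g=cv2.resize(p,None,fx=f,fy=f,interpolation=cv2.INTER_LINEAR).astype(float)
    bg=np.median(g.reshape(-1,3),0); d=np.abs(g-bg).max(2)
    m=(d>25).astype(np.uint8)
    cs,_=cv2.findContours(m,cv2.RETR_EXTERNAL,cv2.CHAIN_APPROX_NONE)
    q=min([k for k in cs if cv2.contourArea(k)>40*f],key=lambda k:abs(cv2.pointPolygonTest(k,(half*f,half*f),True)-1e3))
    q=q[:,0,:]; return (q+0.5)/f-0.5+[x0,y0]
def base(c,seed,r=.016,half=28):
    q=cont(c,seed,half); g=ray(c,q,0); C=(-c["R"].T@c["t"])[:2]
    v=g-C; rho=np.hypot(*v.T); ph=np.arctan2(v[:,1],v[:,0]); ph0=np.median(ph)
    ph=(ph-ph0+np.pi)%(2*np.pi)-np.pi
    b=ph0+(ph.min()+ph.max())/2
    u=np.array([np.cos(b),np.sin(b)]); H=(-c["R"].T@c["t"])[2]
    rc=rho.min()+r
    return C+u*rc, H*(1-rc/rho.max()), 2*rc*np.tan((ph.max()-ph.min())/2)
E
python3 - <<'E'
from h import *
s=load("scene0.npz");t=load("top0.npz")
for n,a,b in [("longest",(408,157),(205,187)),("long",(331,160),(253,237)),("short",(335,209),(299,192)),("shortest",(287,190),(308,238)),("tube",(370,178),(251,195)),("yellow",(299,150),(260,270))]:
    A=base(s,a,half=22);B=base(t,b,half=18)
    print(n,[np.round(np.r_[x[0],x[1],x[2]]*1000,1) for x in (A,B)])
# caddy
for c in (s,t):
    im=c["img"]; print(im[270,200],im[205,395],im[300,200],im[250,350])
E
```

```text
longest [array([566.2, 323.8,  74.5,  33.4]), array([565. , 325.9, 104.1,  33.5])]
long [array([447.7, 203.5,  64.4,  32.3]), array([447.2, 206. , 119.5,  32.8])]
short [array([556.2,  96.5,  52.6,  33.1]), array([555.9,  99. ,  98.6,  34.1])]
shortest [array([445.2,  73.2,  41.6,  33.1]), array([444.1,  76.1, 151.6,  34.1])]
tube [array([550.6, 208.9,  63.7,  33.3]), array([550.2, 212.3,  96.9,  33.1])]
yellow [array([367.9, 185.3,  65.2,  32.9]), array([368. , 187.7, 149.8,  32.3])]
[78 76 70] [124 119 107] [118 113 101] [120 115 104]
[139 133 124] [92 91 85] [136 131 120] [135 130 120]
```

```bash
cat >> h.py <<'E'
def caddy(c,box,th,z=.010,open_=21):
    x0,y0,x1,y1=box; f=4
    g=cv2.resize(c["img"][y0:y1,x0:x1].astype(np.uint8),None,fx=f,fy=f,interpolation=cv2.INTER_LINEAR).astype(float)
    bg=np.median(g.reshape(-1,3),0); m=((bg-g).max(2)>th).astype(np.uint8)
    m=cv2.morphologyEx(m,cv2.MORPH_CLOSE,np.ones((9,9)))
    m=cv2.morphologyEx(m,cv2.MORPH_OPEN,cv2.getStructuringElement(cv2.MORPH_ELLIPSE,(open_,open_)))
    cs,_=cv2.findContours(m,cv2.RETR_EXTERNAL,cv2.CHAIN_APPROX_NONE)
    q=max(cs,key=cv2.contourArea)[:,0,:]; p=(q+.5)/f-.5+[x0,y0]
    w=ray(c,p,z); return cv2.minAreaRect((w*1000).astype(np.float32)),m
E
python3 - <<'E'
from h import *
s=load("scene0.npz");t=load("top0.npz")
for i,(c,b) in enumerate([(s,(130,235,315,320)),(t,(335,160,460,260))]):
  for z in (0,.005,.01):
    r,m=caddy(c,b,20,z,open_=41); print(z,np.round(r[0],1),np.round(r[1],1),round(r[2],2))
  cv2.imwrite(f"pics/m{i}.png",m*255)
C=np.array([.518,-.11,.005])
E
```

```text
0 [ 508.9 -144.8] [219.   72.8] 53.83
0.005 [ 512.8 -146.3] [216.8  72.1] 53.83
0.01 [ 516.8 -147.9] [214.5  71.3] 53.83
0 [ 513.7 -144.7] [216.1  66.5] 53.95
0.005 [ 512.9 -143.8] [215.2  66.3] 53.95
0.01 [ 512.1 -142.9] [214.3  66. ] 53.95
```

View pics/m0.png

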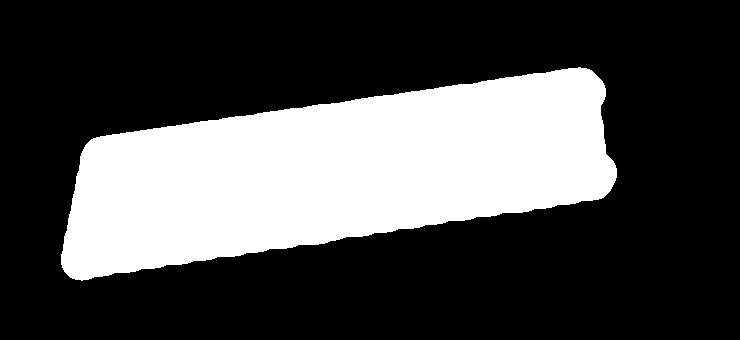

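View pics/m1.png

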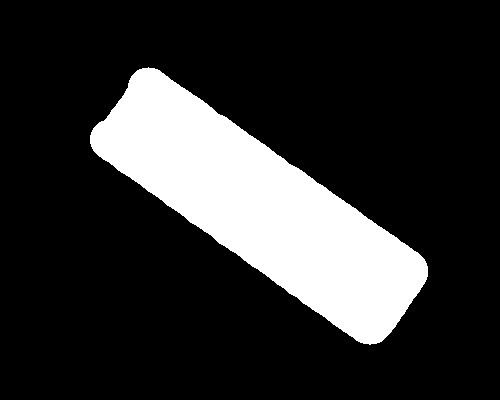

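```bash
cat > g.py <<'E'
import sys,numpy as np
from rig import bot
from scipy.spatial.transform import Rotation as Ro
u=np.array([.5885,.8085]);c=np.array([.512,-.146])
P=dict(longest=(.5656,.3249),long=(.4475,.2048),short=(.556,.0978),shortest=(.4447,.0747))
for k,d in zip(("longest","long","short","shortest"),(.078,.026,-.026,-.078)): P["c_"+k]=tuple(c+d*u)
def rel(xy,z):
    s=bot.read_state(); R=s["tcp_rot"]; 
    W=np.c_[[*u,0],[0,0,-1],[-u[1],u[0],0]]
    print("pos",np.round(s["position"]*1000,1),"t",s["time_s"],"open",round(s["opening"],3),"F",np.round(s["force"],1))
    print("to go cm (tool):",np.round(R.T@(np.array([*xy,z])-s["position"])*100,2),"turn",np.round(Ro.from_matrix(R.T@W).as_rotvec(),3))
if __name__=="__main__": rel(P[sys.argv[1]],float(sys.argv[2]))
E
python3 -m pendant '[[[0,0,0],[0,-0.06,0],0],[[0,0,0],[0,-0.12,0],0],[[0,0,0],[0,-0.12,0],0],[[0,0,0],[0,-0.12,0],0],[[0,0,0],[0,-0.12,0],0],[[0,0,0],[0,-0.12,0],0],[[0,0,0],[0,-0.12,0],0],[[0,0,0],[0,-0.12,0],0],[[0,0,0],[0,-0.12,0],0],[[0,0,0],[0,-0.12,0],0],[[0,0,0],[0,-0.0765,0],0],[[0,0,0],[0,0,0],0],[[0,0,0],[0,0,0],0]]'
python3 g.py longest 0.16
```

```text
time_s: 1.18
position: [0.1688, 0.6015, 0.2918]
tcp_rot: [[0.589, -0.0, -0.808], [0.808, -0.001, 0.589], [-0.001, -1.0, -0.0]]
force: [-0.7, -0.2, -0.7]
opening: 1.003
pos [168.8 601.5 291.8] t 1.1833 open 1.003 F [-0.7 -0.2 -0.7]
to go cm (tool): [  1.05  13.18 -48.35] turn [ 0.    -0.001 -0.001]
```

```bash

python3 -m pendant '[[[0,0,-1.3],[0,0,0],0],[[0,0,-2.5],[0,0,0],0],[[0,0,-2.8],[0,0,0],0],[[0,0,-2.8],[0,0,0],0],[[0,0,-2.8],[0,0,0],0],[[0.1,0.8,-2.8],[0,0,0],0],[[0.1,0.8,-2.8],[0,0,0],0],[[0.1,0.8,-2.8],[0,0,0],0],[[0.1,0.8,-2.8],[0,0,0],0],[[0.1,0.8,-2.8],[0,0,0],0],[[0.1,0.8,-2.8],[0,0,0],0],[[0.1,0.8,-2.8],[0,0,0],0],[[0.1,0.8,-2.8],[0,0,0],0],[[0.1,0.8,-2.8],[0,0,0],0],[[0.1,0.8,-2.8],[0,0,0],0],[[0.05,0.8,-2.8],[0,0,0],0],[[0,0.8,-2.5],[0,0,0],0],[[0,0.8,-2.35],[0,0,0],0],[[0,0,-1.2],[0,0,0],0],[[0,0,0],[0,0,0],0]]'
python3 -m pendant '[[[0,0,0],[0,0,0],0]]'
python3 g.py longest 0.093
```

```text
time_s: 2.85
position: [0.5744, 0.3194, 0.1879]
tcp_rot: [[0.591, 0.001, -0.807], [0.807, -0.001, 0.591], [0.0, -1.0, -0.001]]
force: [0.1, 0.9, 0.2]
opening: 0.999
time_s: 2.93
position: [0.5721, 0.3214, 0.1884]
tcp_rot: [[0.589, -0.001, -0.808], [0.808, 0.0, 0.589], [-0.0, -1.0, 0.001]]
force: [0.2, 0.3, 0.0]
opening: 0.998
pos [572.1 321.4 188.4] t 2.9333 open 0.998 F [0.2 0.3 0. ]
to go cm (tool): [-0.1   9.54  0.72] turn [-0.001 -0.001 -0.   ]
```

```bash

python3 -m pendant '[[[-0.1,0.5,0.7],[0,0,0],0],[[0,1,0],[0,0,0],0],[[0,1.2,0],[0,0,0],0],[[0,1.2,0],[0,0,0],0],[[0,1.2,0],[0,0,0],0],[[0,1.2,0],[0,0,0],0],[[0,1.2,0],[0,0,0],0],[[0,1,0],[0,0,0],0],[[0,0.6,0],[0,0,0],0],[[0,0.4,0],[0,0,0],0],[[0,0,0],[0,0,0],0],[[0,0,0],[0,0,0],0],[[0,0,0],[0,0,0],0]]'
python3 g.py longest 0.093; python3 - <<'E'
from rig import bot
import cv2
a=bot.capture("scene")["img"][60:260,280:480,::-1]; b=bot.capture("top")["img"][110:260,130:330,::-1]
cv2.imwrite("pics/c1.png",cv2.convertScaleAbs(cv2.hconcat([cv2.resize(a,(400,400)),cv2.resize(b,(400,300)).copy() if 0 else cv2.copyMakeBorder(cv2.resize(b,(400,300)),0,100,0,0,0)]),alpha=1.5))
E
```

```text
time_s: 4.02
position: [0.5663, 0.3254, 0.0939]
tcp_rot: [[0.588, 0.001, -0.809], [0.809, 0.0, 0.588], [0.001, -1.0, -0.001]]
force: [-0.5, 0.5, 0.7]
opening: 1.002
pos [566.3 325.4  93.9] t 4.0167 open 1.002 F [-0.5  0.5  0.7]
to go cm (tool): [-0.08  0.09  0.02] turn [0.001 0.001 0.001]
```

View pics/c1.png

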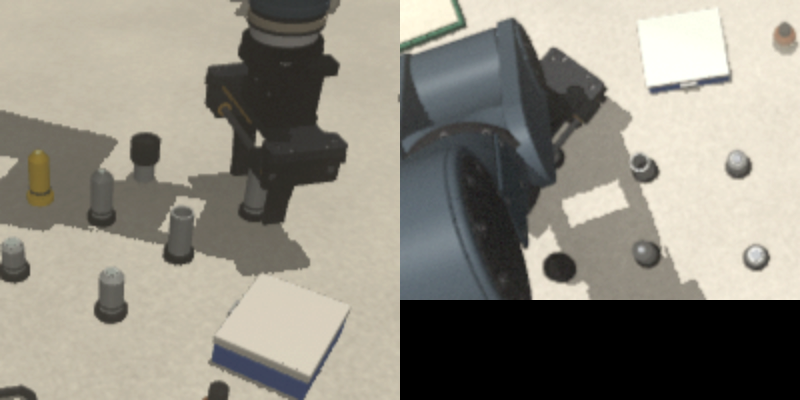

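```bash

python3 -m pendant '[[[0,0,0],[0,0,0],0.3],[[0,0,0],[0,0,0],0.5],[[0,0,0],[0,0,0],0.6],[[0,0,0],[0,0,0],0.65],[[0,0,0],[0,0,0],0.67],[[0,0,0],[0,0,0],0.69],[[0,0,0],[0,0,0],0.71],[[0,0,0],[0,0,0],0.73],[[0,0,0],[0,0,0],0.76],[[0,0,0],[0,0,0],1],[[0,0,0],[0,0,0],1],[[0,0,0],[0,0,0],1]]'
python3 g.py longest 0.093; python3 - <<'E'
from rig import bot
import cv2
a=bot.capture("scene")["img"][60:260,280:480,::-1]
cv2.imwrite("pics/c2.png",cv2.convertScaleAbs(cv2.resize(a,(600,600)),alpha=1.5))
E
```

```text
time_s: 5.12
position: [0.5657, 0.3253, 0.0932]
tcp_rot: [[0.588, -0.0, -0.809], [0.809, -0.0, 0.588], [-0.0, -1.0, 0.0]]
force: [-0.5, -0.2, -0.2]
opening: 0.268
pos [565.7 325.3  93.2] t 5.1167 open 0.268 F [-0.5 -0.2 -0.2]
to go cm (tool): [-0.04  0.02 -0.01] turn [-0.     0.001 -0.   ]
```

View pics/c2.png

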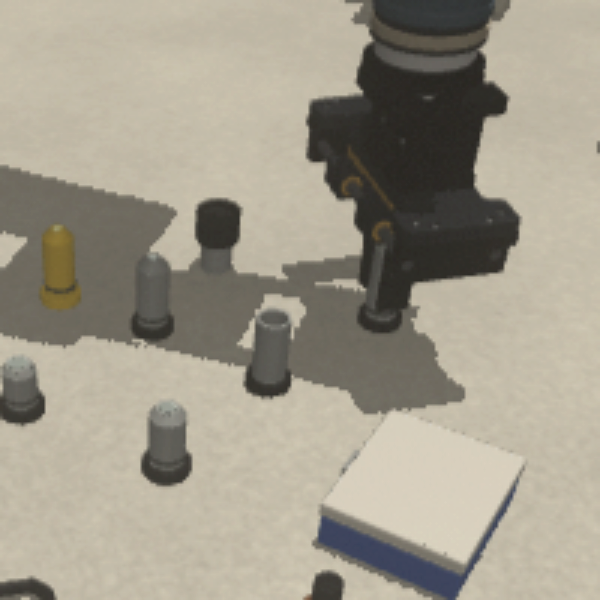

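```bash

python3 -m pendant '[[[0,-0.2,0],[0,0,0],1],[[0,-0.5,0],[0,0,0],1],[[0,-1,0],[0,0,0],1],[[0,-1.3,0],[0,0,0],1],[[0,-1.3,0],[0,0,0],1],[[0,-1.3,0],[0,0,0],1],[[0,-1.3,0],[0,0,0],1],[[0,-1.3,0],[0,0,0],1],[[0,-1.2,0],[0,0,0],1],[[0,-0.8,0],[0,0,0],1],[[0,-0.4,0],[0,0,0],1],[[0,0,0],[0,0,0],1],[[0,0,0],[0,0,0],1]]'
python3 g.py c_longest 0.197
```

```text
time_s: 6.25
position: [0.5656, 0.3252, 0.1991]
tcp_rot: [[0.588, -0.0, -0.809], [0.809, -0.0, 0.588], [-0.0, -1.0, 0.0]]
force: [1.2, -0.3, -1.6]
opening: 0.27
pos [565.6 325.2 199.1] t 6.25 open 0.27 F [ 1.2 -0.3 -1.6]
to go cm (tool): [-33.47   0.22 -23.36] turn [-0.     0.001 -0.   ]
```

```bash

python3 -m pendant '[[[-1,0,-0.7],[0,0,0],1],[[-1.5,0,-1.05],[0,0,0],1],[[-2.2,0,-1.535],[0,0,0],1],[[-2.2,0,-1.535],[0,0,0],1],[[-2.2,0,-1.535],[0,0,0],1],[[-2.2,0,-1.535],[0,0,0],1],[[-2.2,0,-1.535],[0,0,0],1],[[-2.2,0,-1.535],[0,0,0],1],[[-2.2,0,-1.535],[0,0,0],1],[[-2.2,0,-1.535],[0,0,0],1],[[-2.2,0,-1.535],[0,0,0],1],[[-2.2,0,-1.535],[0,0,0],1],[[-2.2,0,-1.535],[0,0,0],1],[[-2.2,0,-1.535],[0,0,0],1],[[-1.8,0,-1.25],[0,0,0],1],[[-1.4,0,-1],[0,0,0],1],[[-0.9,0,-0.63],[0,0,0],1],[[-0.47,0,-0.31],[0,0,0],1],[[0,0,0],[0,0,0],1],[[0,0,0],[0,0,0],1]]'
python3 g.py c_longest 0.098;  python3 - <<'E'
from rig import bot
import cv2
a=bot.capture("scene")["img"][100:340,100:420,::-1]
cv2.imwrite("pics/c3.png",cv2.convertScaleAbs(cv2.resize(a,(800,600)),alpha=1.5))
E
```

```text
time_s: 7.92
position: [0.558, -0.0815, 0.1989]
tcp_rot: [[0.589, -0.002, -0.808], [0.808, -0.001, 0.589], [-0.002, -1.0, 0.001]]
force: [-0.7, 0.3, -1.0]
opening: 0.267
pos [558.  -81.5 198.9] t 7.9167 open 0.267 F [-0.7  0.3 -1. ]
to go cm (tool): [-0.1  10.09 -0.09] turn [-0.001 -0.    -0.002]
```

View pics/c3.png

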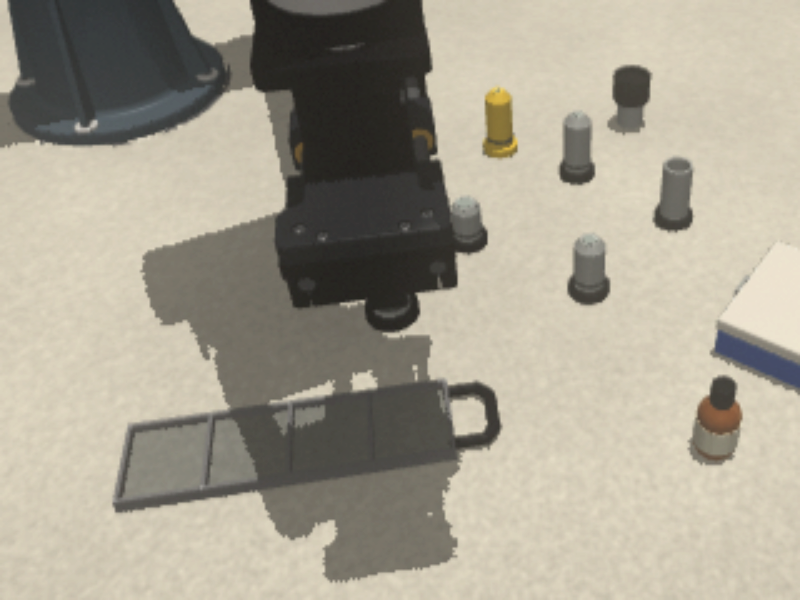

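```bash

python3 -m pendant '[[[-0.1,0.5,-0.05],[0,0,0],1],[[0,1,0],[0,0,0],1],[[0,1.3,0],[0,0,0],1],[[0,1.3,0],[0,0,0],1],[[0,1.3,0],[0,0,0],1],[[0,1.3,0],[0,0,0],1],[[0,1.1,0],[0,0,0],1],[[0,0.8,0],[0,0,0],1],[[0,0.5,0],[0,0,0],1],[[0,0.3,0],[0,0,0],1],[[0,0.2,0],[0,0,0],1],[[0,0.1,0],[0,0,0],1],[[0,0,0],[0,0,0],1],[[0,0,0],[0,0,0],1]]'
python3 g.py c_longest 0.0972;  python3 - <<'E'
from rig import bot
import cv2
a=bot.capture("scene")["img"][130:310,140:380,::-1]
cv2.imwrite("pics/c4.png",cv2.convertScaleAbs(cv2.resize(a,(800,600)),alpha=1.8))
E
```

```text
time_s: 9.13
position: [0.5586, -0.0831, 0.1027]
tcp_rot: [[0.589, 0.0, -0.808], [0.808, -0.003, 0.589], [-0.002, -1.0, -0.002]]
force: [-0.6, -0.9, -1.0]
opening: 0.264
pos [558.6 -83.1 102.7] t 9.1333 open 0.264 F [-0.6 -0.9 -1. ]
to go cm (tool): [-0.03  0.55  0.06] turn [ 0.002 -0.001 -0.002]
```

View pics/c4.png

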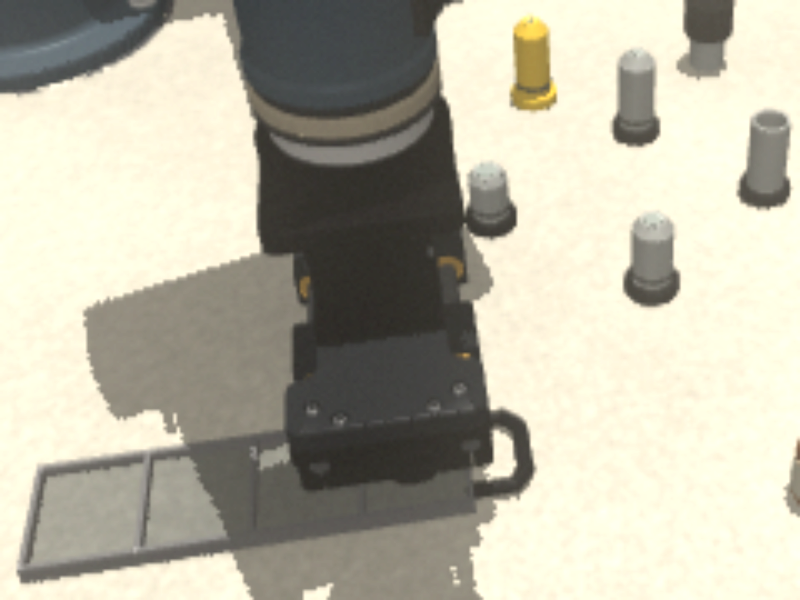

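```bash

python3 -m pendant '[[[0,0.15,0],[0,0,0],1],[[0,0.15,0],[0,0,0],1],[[0,0.1,0],[0,0,0],1],[[0,0.1,0],[0,0,0],1],[[0,0.05,0],[0,0,0],1],[[0,0,0],[0,0,0],1],[[0,0,0],[0,0,0],1]]'
python3 g.py c_longest 0.0972
```

```text
time_s: 9.77
position: [0.5582, -0.083, 0.0971]
tcp_rot: [[0.589, -0.001, -0.808], [0.808, -0.002, 0.589], [-0.002, -1.0, -0.001]]
force: [-1.5, 0.2, 4.0]
opening: 0.273
pos [558.2 -83.   97.1] t 9.7667 open 0.273 F [-1.5  0.2  4. ]
to go cm (tool): [-0.02 -0.01  0.03] turn [ 0.001 -0.001 -0.002]
```

```bash

python3 -m pendant '[[[0,0,0],[0,0,0],0.71],[[0,0,0],[0,0,0],0.69],[[0,0,0],[0,0,0],0.67],[[0,0,0],[0,0,0],0.6],[[0,0,0],[0,0,0],0.4],[[0,0,0],[0,0,0],0],[[0,0,0],[0,0,0],0],[[0,0,0],[0,0,0],0],[[0,-0.5,0],[0,0,0],0],[[0,-1.5,0],[0,0,0],0],[[0,-2.2,0],[0,0,0],0],[[0,-2.2,0],[0,0,0],0],[[0,-2.2,0],[0,0,0],0],[[0,-1,0],[0,0,0],0],[[0,-0.4,0],[0,0,0],0],[[0,0,0],[0,0,0],0]]'
python3 g.py long 0.17;  python3 - <<'E'
from rig import bot
import cv2
a=bot.capture("scene")["img"][130:310,140:380,::-1]
cv2.imwrite("pics/c5.png",cv2.convertScaleAbs(cv2.resize(a,(800,600)),alpha=1.8))
E
```

```text
time_s: 11.1
position: [0.5586, -0.0828, 0.1976]
tcp_rot: [[0.589, 0.001, -0.808], [0.808, -0.003, 0.589], [-0.002, -1.0, -0.003]]
force: [0.2, 0.7, -0.0]
opening: 0.995
pos [558.6 -82.8 197.6] t 11.1 open 0.995 F [ 0.2  0.7 -0. ]
to go cm (tool): [16.7   2.67 25.93] turn [ 0.003 -0.001 -0.002]
```

View pics/c5.png

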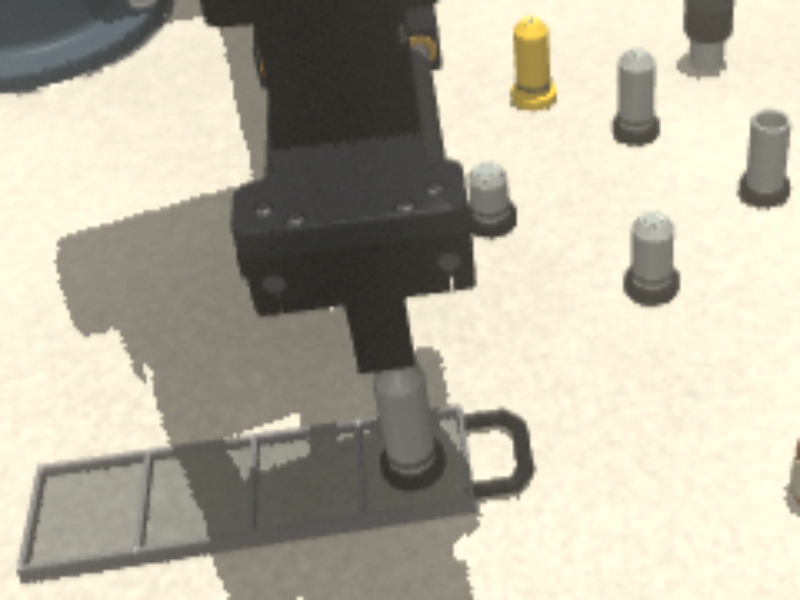

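```bash

python3 -m pendant '[[[0.75,0,1.17],[0,0,0],0],[[1.17,0,1.82],[0,0,0],0],[[1.5,0,2.33],[0,0,0],0],[[1.5,0,2.33],[0,0,0],0],[[1.5,0,2.33],[0,0,0],0],[[1.5,0,2.33],[0,0,0],0],[[1.5,0,2.33],[0,0,0],0],[[1.5,0.5,2.33],[0,0,0],0],[[1.5,0.5,2.33],[0,0,0],0],[[1.5,0.5,2.33],[0,0,0],0],[[1.25,0.5,1.94],[0,0,0],0],[[0.84,0.5,1.3],[0,0,0],0],[[0.5,0.2,0.78],[0,0,0],0],[[0.17,0,0.26],[0,0,0],0],[[0,0,0],[0,0,0],0],[[0,0,0],[0,0,0],0]]'
python3 g.py long 0.089
```

```text
time_s: 12.48
position: [0.4473, 0.2043, 0.1691]
tcp_rot: [[0.589, -0.001, -0.808], [0.808, -0.002, 0.589], [-0.002, -1.0, -0.001]]
force: [0.3, 0.1, 0.1]
opening: 1.0
pos [447.3 204.3 169.1] t 12.4833 open 1.0 F [0.3 0.1 0.1]
to go cm (tool): [0.07 8.01 0.02] turn [ 0.001 -0.001 -0.002]
```

```bash

python3 -m pendant '[[[0.05,0.5,0],[0,0,0],0],[[0,1,0],[0,0,0],0],[[0,1.3,0],[0,0,0],0],[[0,1.3,0],[0,0,0],0],[[0,1.3,0],[0,0,0],0],[[0,1.2,0],[0,0,0],0],[[0,0.8,0],[0,0,0],0],[[0,0.4,0],[0,0,0],0.1],[[0,0.2,0],[0,0,0],0.3],[[0,0,0],[0,0,0],0.5],[[0,0,0],[0,0,0],0.6],[[0,0,0],[0,0,0],0.65],[[0,0,0],[0,0,0],0.67],[[0,0,0],[0,0,0],0.69],[[0,0,0],[0,0,0],0.71],[[0,0,0],[0,0,0],0.73],[[0,0,0],[0,0,0],0.76],[[0,0,0],[0,0,0],1],[[0,0,0],[0,0,0],1],[[0,0,0],[0,0,0],1]]'
python3 g.py long 0.089;  python3 - <<'E'
from rig import bot
import cv2
a=bot.capture("scene")["img"][80:260,240:480,::-1]
cv2.imwrite("pics/c6.png",cv2.convertScaleAbs(cv2.resize(a,(800,600)),alpha=1.8))
E
```

```text
time_s: 14.15
position: [0.4473, 0.2049, 0.0893]
tcp_rot: [[0.589, -0.001, -0.808], [0.808, -0.002, 0.589], [-0.002, -1.0, -0.001]]
force: [0.2, 1.1, 1.8]
opening: 0.267
pos [447.3 204.9  89.3] t 14.15 open 0.267 F [0.2 1.1 1.8]
to go cm (tool): [ 0.    0.03 -0.02] turn [ 0.001 -0.001 -0.002]
```

View pics/c6.png

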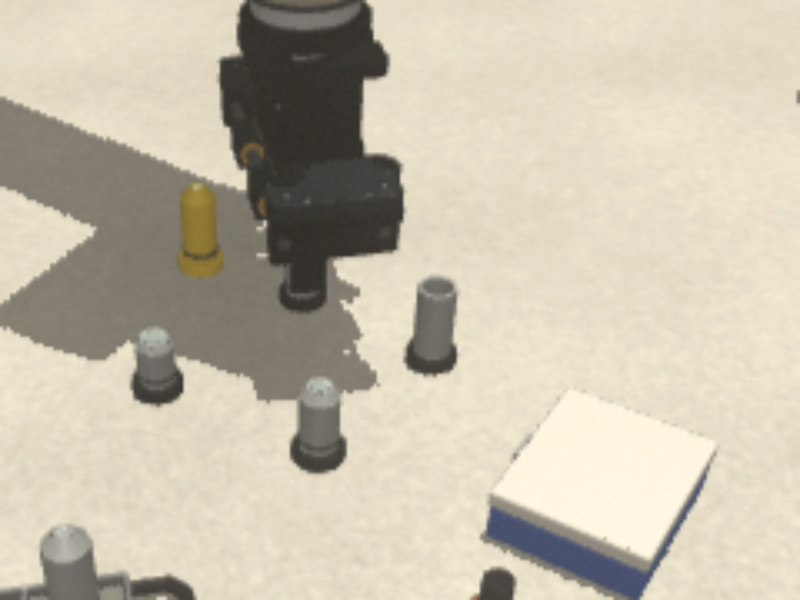

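Gripped, upright. Lift and move to cell 2.

```bash

python3 -m pendant '[[[0,-0.2,0],[0,0,0],1],[[0,-0.5,0],[0,0,0],1],[[0,-1,0],[0,0,0],1],[[0,-1.3,0],[0,0,0],1],[[0,-1.4,0],[0,0,0],1],[[0,-1.4,0],[0,0,0],1],[[0,-1.4,0],[0,0,0],1],[[0,-1.4,0],[0,0,0],1],[[0,-1.2,0],[0,0,0],1],[[0,-0.8,0],[0,0,0],1],[[0,-0.4,0],[0,0,0],1],[[0,0,0],[0,0,0],1],[[0,0,0],[0,0,0],1]]'
python3 g.py c_long 0.2
```

```text
time_s: 15.28
position: [0.4473, 0.205, 0.1992]
tcp_rot: [[0.589, -0.001, -0.808], [0.808, -0.002, 0.589], [-0.002, -1.0, -0.001]]
force: [-0.7, -0.5, -0.9]
opening: 0.264
pos [447.3 205.  199.2] t 15.2833 open 0.264 F [-0.7 -0.5 -0.9]
to go cm (tool): [-2.196e+01 -1.000e-02 -2.590e+01] turn [ 0.001 -0.001 -0.002]
```

```bash

python3 -m pendant '[[[-0.66,0,-0.78],[0,0,0],1],[[-1.1,0,-1.3],[0,0,0],1],[[-1.54,0,-1.81],[0,0,0],1],[[-1.65,0,-1.94],[0,0,0],1],[[-1.65,0,-1.94],[0,0,0],1],[[-1.65,0,-1.94],[0,0,0],1],[[-1.65,0,-1.94],[0,0,0],1],[[-1.65,0,-1.94],[0,0,0],1],[[-1.65,0,-1.94],[0,0,0],1],[[-1.65,0,-1.94],[0,0,0],1],[[-1.65,0,-1.94],[0,0,0],1],[[-1.65,0,-1.94],[0,0,0],1],[[-1.54,0,-1.81],[0,0,0],1],[[-1.1,0,-1.3],[0,0,0],1],[[-0.66,0,-0.78],[0,0,0],1],[[-0.44,0,-0.52],[0,0,0],1],[[-0.1,0,-0.13],[0,0,0],1],[[0,0,0],[0,0,0],1],[[0,0,0],[0,0,0],1]]'
python3 g.py c_long 0.0933
```

```text
time_s: 16.87
position: [0.5319, -0.1083, 0.1995]
tcp_rot: [[0.606, -0.013, -0.795], [0.795, -0.031, 0.606], [-0.032, -0.999, -0.009]]
force: [0.5, 0.6, -0.1]
opening: 0.265
pos [ 531.9 -108.3  199.5] t 16.8667 open 0.265 F [ 0.5  0.6 -0.1]
to go cm (tool): [-1.26 10.67 -0.55] turn [ 0.008 -0.022 -0.033]
```

```bash

python3 -m pendant '[[[0,0,0],[0,0,0],1],[[0,0,0],[0,0,0],1],[[0,0,0],[0,0,0],1]]'
python3 g.py c_long 0.0933
```

```text
time_s: 17.12
position: [0.5323, -0.1088, 0.1997]
tcp_rot: [[0.606, -0.012, -0.795], [0.795, -0.032, 0.606], [-0.032, -0.999, -0.01]]
force: [0.4, 0.3, -1.2]
opening: 0.267
pos [ 532.3 -108.8  199.7] t 17.1167 open 0.267 F [ 0.4  0.3 -1.2]
to go cm (tool): [-1.25 10.7  -0.48] turn [ 0.01  -0.022 -0.032]
```

```bash

python3 -m pendant '[[[-0.4,0,-0.1],[0.003,-0.007,-0.011],1],[[-0.4,0,-0.1],[0.003,-0.007,-0.011],1],[[-0.4,0,-0.1],[0.003,-0.007,-0.01],1],[[0,0,0],[0,0,0],1],[[0,0,0],[0,0,0],1],[[0,0,0],[0,0,0],1]]'
python3 g.py c_long 0.0933
```

```text
time_s: 17.62
position: [0.5329, -0.1062, 0.1991]
tcp_rot: [[0.607, -0.009, -0.795], [0.795, -0.028, 0.607], [-0.028, -1.0, -0.009]]
force: [-0.2, 0.3, -1.8]
opening: 0.263
pos [ 532.9 -106.2  199.1] t 17.6167 open 0.263 F [-0.2  0.3 -1.8]
to go cm (tool): [-1.53 10.63 -0.59] turn [ 0.009 -0.023 -0.028]
```

```bash

python3 -c "
from rig import bot
s=bot.read_state();print(s)
import cv2
for n in ('scene','top'): cv2.imwrite('pics/d_%s.png'%n,cv2.convertScaleAbs(bot.capture(n)['img'][:,:,::-1],alpha=1.6))"
```

```text
{'time_s': 17.6167, 'joint_positions': array([ -22.31296951,   31.58000445,   98.71713272,   -2.21624697,
         49.61615859, -163.52334063]), 'qvel': array([-0.16406372,  0.08160374, -0.02333249, -0.04402808,  0.0376835 ,
        0.01043495]), 'tau': array([ 3.71528487e-02, -4.06136799e+01, -1.28174293e+01, -1.50579619e-01,
       -1.51348900e-02,  3.44226592e-04]), 'position': array([ 0.53290066, -0.10622232,  0.19910688]), 'tcp_rot': array([[ 0.60661808, -0.0094428 , -0.79493731],
       [ 0.7945016 , -0.02796548,  0.60661778],
       [-0.02795897, -0.99956429, -0.00946205]]), 'force': array([-0.21152034,  0.32380002, -1.78268624]), 'moment': array([ 0.11819203,  0.07307895, -0.01352865]), 'opening': 0.26305859050972663}
```

View pics/d_scene.png

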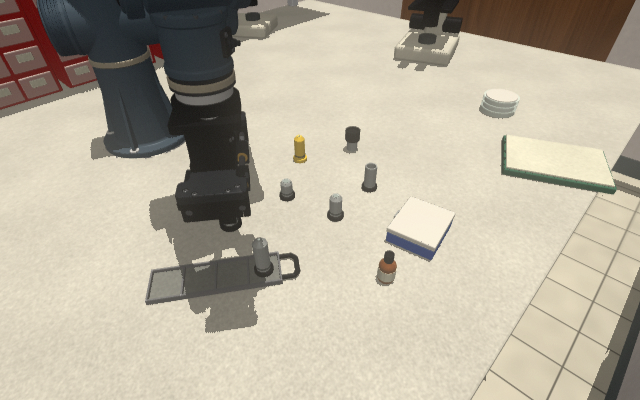

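View pics/d_top.png

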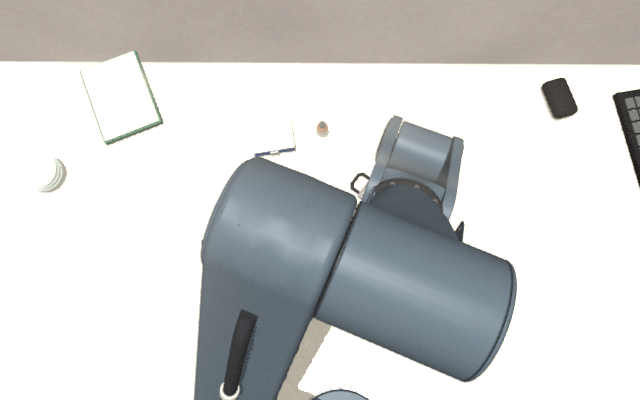

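```bash
sed -i 's/W=np.c_.*/W=np.c_[[-u[0],-u[1],0],[0,0,-1],[u[1],-u[0],0]]/' g.py
python3 -m pendant '[[[0,0,0],[0,0.06,0],1],[[0,0,0],[0,0.12,0],1],[[0,0,0],[0,0.12,0],1],[[0,0,0],[0,0.12,0],1],[[0,0,0],[0,0.12,0],1],[[0,0,0],[0,0.12,0],1],[[0,0,0],[0,0.12,0],1],[[0,0,0],[0,0.12,0],1],[[0,0,0],[0,0.12,0],1],[[0,0,0],[0,0.12,0],1],[[0,0,0],[0,0.12,0],1],[[0,0,0],[0,0.12,0],1],[[0,0,0],[0,0.12,0],1],[[0,0,0],[0,0.12,0],1],[[0,0,0],[0,0.12,0],1]]'
python3 g.py c_long 0.2
```

```text
time_s: 18.97
position: [0.5329, -0.1063, 0.1991]
tcp_rot: [[0.677, -0.009, 0.736], [-0.736, -0.028, 0.677], [0.014, -1.0, -0.026]]
force: [0.3, 0.5, -0.8]
opening: 0.269
pos [ 532.9 -106.3  199.1] t 18.9667 open 0.269 F [ 0.3  0.5 -0.8]
to go cm (tool): [ 1.   -0.03 -1.68] turn [0.012 1.373 0.03 ]
```

```bash

python3 -m pendant '[[[0,0,0],[0,0.12,0],1],[[0,0,0],[0,0.12,0],1],[[0,0,0],[0,0.12,0],1],[[0,0,0],[0,0.12,0],1],[[0,0,0],[0,0.12,0],1],[[0,0,0],[0,0.12,0],1],[[0,0,0],[0,0.12,0],1],[[0,0,0],[0,0.12,0],1],[[0,0,0],[0,0.12,0],1],[[0,0,0],[0,0.12,0],1],[[0,0,0],[0,0.1,0],1],[[0,0,0],[0,0.06,0],1],[[0,0,0],[0,0,0],1],[[0,0,0],[0,0,0],1]]'
python3 g.py c_long 0.2
```

```text
time_s: 20.13
position: [0.5329, -0.1062, 0.1991]
tcp_rot: [[-0.572, -0.009, 0.82], [-0.82, -0.028, -0.572], [0.028, -1.0, 0.008]]
force: [-0.3, -0.8, -1.6]
opening: 0.267
pos [ 532.9 -106.2  199.1] t 20.1333 open 0.267 F [-0.3 -0.8 -1.6]
to go cm (tool): [ 1.86 -0.03  0.61] turn [-0.009  0.02   0.028]
```

```bash

python3 -m pendant '[[[0.45,0,0.15],[-0.002,0.005,0.007],1],[[0.47,0,0.15],[-0.002,0.005,0.007],1],[[0.47,0,0.15],[-0.002,0.005,0.007],1],[[0.47,0,0.15],[-0.003,0.005,0.007],1],[[0,0,0],[0,0,0],1],[[0,0,0],[0,0,0],1]]'
python3 g.py c_long 0.0933
```

```text
time_s: 20.63
position: [0.5268, -0.1255, 0.1995]
tcp_rot: [[-0.591, -0.0, 0.807], [-0.807, 0.0, -0.591], [0.0, -1.0, -0.0]]
force: [-0.2, -0.6, -2.1]
opening: 0.264
pos [ 526.8 -125.5  199.5] t 20.6333 open 0.264 F [-0.2 -0.6 -2.1]
to go cm (tool): [-7.000e-02  1.062e+01  1.000e-02] turn [ 0.    -0.003  0.   ]
```

```bash

python3 -m pendant '[[[-0.07,0.5,0],[0,-0.003,0],1],[[0,1,0],[0,0,0],1],[[0,1.3,0],[0,0,0],1],[[0,1.3,0],[0,0,0],1],[[0,1.4,0],[0,0,0],1],[[0,1.4,0],[0,0,0],1],[[0,1.2,0],[0,0,0],1],[[0,0.8,0],[0,0,0],1],[[0,0.5,0],[0,0,0],1],[[0,0.3,0],[0,0,0],1],[[0,0.2,0],[0,0,0],1],[[0,0.15,0],[0,0,0],1],[[0,0.15,0],[0,0,0],1],[[0,0.1,0],[0,0,0],1],[[0,0.1,0],[0,0,0],1],[[0,0.1,0],[0,0,0],1],[[0,0,0],[0,0,0],1],[[0,0,0],[0,0,0],1]]'
python3 g.py c_long 0.0933;  python3 - <<'E'
from rig import bot
import cv2
a=bot.capture("scene")["img"][130:310,140:380,::-1]
cv2.imwrite("pics/c7.png",cv2.convertScaleAbs(cv2.resize(a,(800,600)),alpha=1.8))
E
```

```text
time_s: 22.13
position: [0.5274, -0.1243, 0.0946]
tcp_rot: [[-0.587, -0.0, 0.81], [-0.81, 0.0, -0.587], [0.0, -1.0, -0.0]]
force: [0.5, -0.1, -0.8]
opening: 0.267
pos [ 527.4 -124.3   94.6] t 22.1333 open 0.267 F [ 0.5 -0.1 -0.8]
to go cm (tool): [0.06 0.13 0.04] turn [0.    0.002 0.   ]
```

View pics/c7.png

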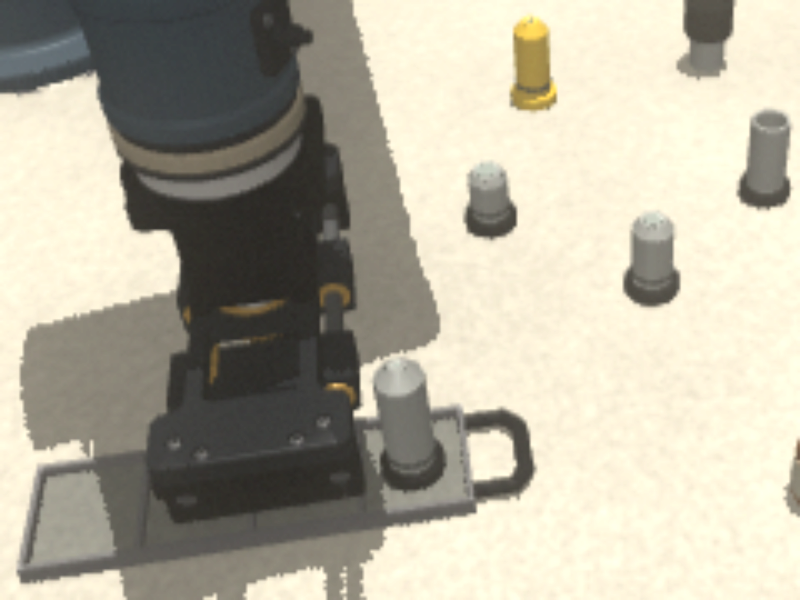

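```bash

python3 -m pendant '[[[0,0.1,0],[0,0,0],1],[[0,0.05,0],[0,0,0],1],[[0,0,0],[0,0,0],1],[[0,0,0],[0,0,0],1]]'
python3 g.py c_long 0.0933
```

```text
time_s: 22.52
position: [0.5275, -0.1243, 0.0933]
tcp_rot: [[-0.587, -0.0, 0.81], [-0.81, -0.0, -0.587], [0.0, -1.0, -0.0]]
force: [-0.6, 0.5, 1.7]
opening: 0.265
pos [ 527.5 -124.3   93.3] t 22.5167 open 0.265 F [-0.6  0.5  1.7]
to go cm (tool): [ 0.06 -0.    0.03] turn [0.    0.002 0.   ]
```

```bash

python3 -m pendant '[[[0,0,0],[0,0,0],0.71],[[0,0,0],[0,0,0],0.69],[[0,0,0],[0,0,0],0.67],[[0,0,0],[0,0,0],0.6],[[0,0,0],[0,0,0],0.4],[[0,0,0],[0,0,0],0],[[0,0,0],[0,0,0],0],[[0,0,0],[0,0,0],0],[[0,-0.5,0],[0,0,0],0],[[0,-1.5,0],[0,0,0],0],[[0,-2.2,0],[0,0,0],0],[[0,-2.2,0],[0,0,0],0],[[0,-2.2,0],[0,0,0],0],[[0,-1,0],[0,0,0],0],[[0,-0.4,0],[0,0,0],0],[[0,0,0],[0,0,0],0]]'
python3 g.py short 0.165;  python3 - <<'E'
from rig import bot
import cv2
a=bot.capture("scene")["img"][130:310,140:380,::-1]
cv2.imwrite("pics/c8.png",cv2.convertScaleAbs(cv2.resize(a,(800,600)),alpha=1.8))
E
```

```text
time_s: 23.85
position: [0.5277, -0.1243, 0.1938]
tcp_rot: [[-0.587, 0.001, 0.81], [-0.81, -0.001, -0.587], [-0.0, -1.0, 0.001]]
force: [0.3, 0.7, -0.7]
opening: 0.995
pos [ 527.7 -124.3  193.8] t 23.85 open 0.995 F [ 0.3  0.7 -0.7]
to go cm (tool): [-19.65   2.87 -10.75] turn [-0.001  0.002 -0.   ]
```

View pics/c8.png

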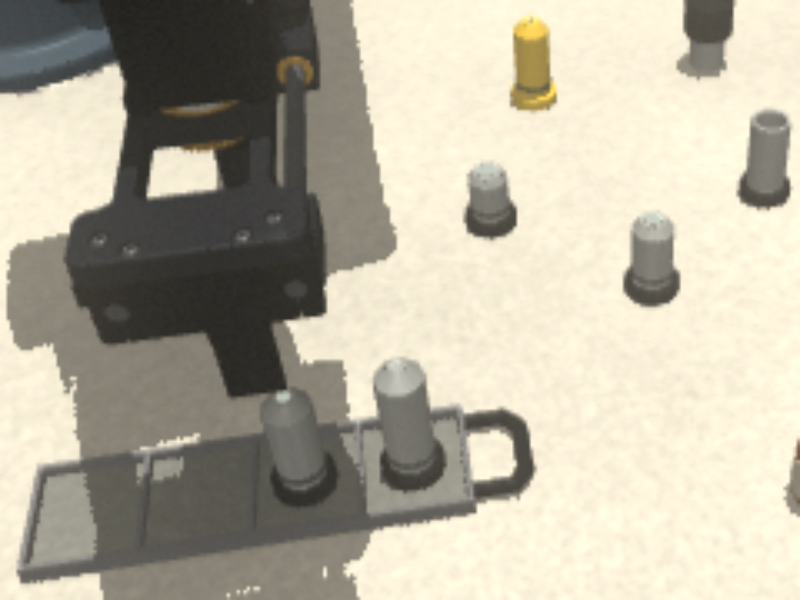

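```bash

python3 -m pendant '[[[-0.98,0,-0.54],[0,0,0],0],[[-1.77,0,-0.97],[0,0,0],0],[[-1.965,0,-1.075],[0,0,0],0],[[-1.965,0,-1.075],[0,0,0],0],[[-1.965,0,-1.075],[0,0,0],0],[[-1.965,0,-1.075],[0,0,0],0],[[-1.965,0.2,-1.075],[0,0,0],0],[[-1.965,0.5,-1.075],[0,0,0],0],[[-1.965,0.6,-1.075],[0,0,0],0],[[-1.57,0.6,-0.86],[0,0,0],0],[[-0.98,0.6,-0.54],[0,0,0],0],[[-0.59,0.3,-0.32],[0,0,0],0],[[0,0,0],[0,0,0],0],[[0,0,0],[0,0,0],0]]'
python3 g.py short 0.084
```

```text
time_s: 25.07
position: [0.5553, 0.0979, 0.1643]
tcp_rot: [[-0.587, -0.002, 0.81], [-0.81, -0.0, -0.587], [0.001, -1.0, -0.002]]
force: [-0.2, -0.1, 0.3]
opening: 0.998
pos [555.3  97.9 164.3] t 25.0667 open 0.998 F [-0.2 -0.1  0.3]
to go cm (tool): [-0.05  8.03  0.07] turn [0.002 0.002 0.001]
```

```bash

python3 -m pendant '[[[-0.05,0.5,0.05],[0,0,0],0],[[0,1,0],[0,0,0],0],[[0,1.3,0],[0,0,0],0],[[0,1.3,0],[0,0,0],0],[[0,1.3,0],[0,0,0],0],[[0,1.2,0],[0,0,0],0],[[0,0.8,0],[0,0,0],0],[[0,0.4,0],[0,0,0],0.1],[[0,0.2,0],[0,0,0],0.3],[[0,0,0],[0,0,0],0.5],[[0,0,0],[0,0,0],0.6],[[0,0,0],[0,0,0],0.65],[[0,0,0],[0,0,0],0.67],[[0,0,0],[0,0,0],0.69],[[0,0,0],[0,0,0],0.71],[[0,0,0],[0,0,0],0.73],[[0,0,0],[0,0,0],0.76],[[0,0,0],[0,0,0],1],[[0,0,0],[0,0,0],1],[[0,0,0],[0,0,0],1]]'
python3 g.py short 0.084;  python3 - <<'E'
from rig import bot
import cv2
a=bot.capture("scene")["img"][100:280,220:460,::-1]
cv2.imwrite("pics/c9.png",cv2.convertScaleAbs(cv2.resize(a,(800,600)),alpha=1.8))
E
```

```text
time_s: 26.73
position: [0.5563, 0.0981, 0.085]
tcp_rot: [[-0.587, -0.001, 0.81], [-0.81, 0.0, -0.587], [0.0, -1.0, -0.0]]
force: [-0.1, 1.2, 1.5]
opening: 0.27
pos [556.3  98.1  85. ] t 26.7333 open 0.27 F [-0.1  1.2  1.5]
to go cm (tool): [ 0.04  0.1  -0.01] turn [0.    0.002 0.   ]
```

View pics/c9.png

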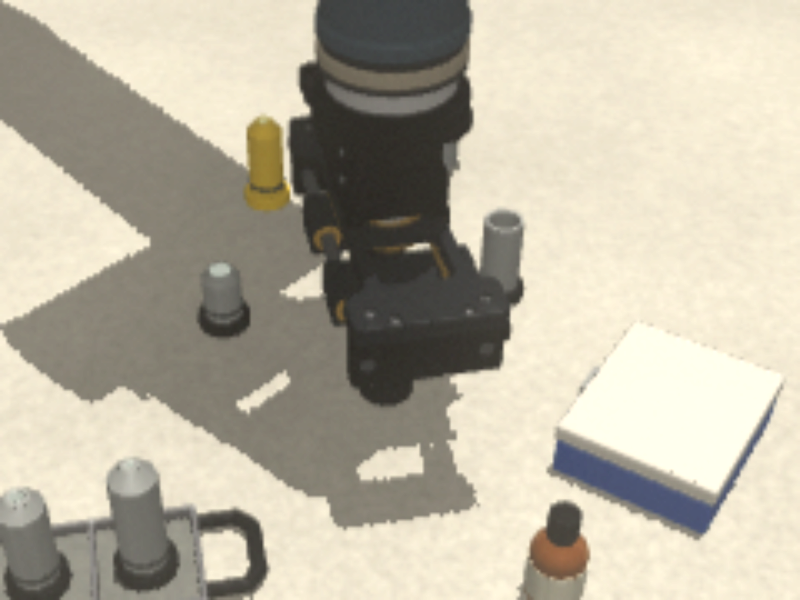

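```bash

python3 -m pendant '[[[0,-0.2,0],[0,0,0],1],[[0,-0.5,0],[0,0,0],1],[[0,-1,0],[0,0,0],1],[[0,-1.3,0],[0,0,0],1],[[0,-1.4,0],[0,0,0],1],[[0,-1.4,0],[0,0,0],1],[[0,-1.4,0],[0,0,0],1],[[0,-1.4,0],[0,0,0],1],[[0,-1.2,0],[0,0,0],1],[[0,-0.8,0],[0,0,0],1],[[0,-0.4,0],[0,0,0],1],[[0,0,0],[0,0,0],1],[[0,0,0],[0,0,0],1]]'
python3 g.py c_short 0.195
```

```text
time_s: 27.87
position: [0.5561, 0.098, 0.195]
tcp_rot: [[-0.587, -0.001, 0.81], [-0.81, 0.0, -0.587], [0.0, -1.0, -0.001]]
force: [-0.3, 0.4, -1.8]
opening: 0.268
pos [556.1  98.  195. ] t 27.8667 open 0.268 F [-0.3  0.4 -1.8]
to go cm (tool): [24.94  0.   10.75] turn [0.001 0.002 0.   ]
```

```bash

python3 -m pendant '[[[0.75,0,0.32],[0,0,0],1],[[1.5,0,0.65],[0,0,0],1],[[2.24,0,0.97],[0,0,0],1],[[2.24,0,0.97],[0,0,0],1],[[2.24,0,0.97],[0,0,0],1],[[2.24,0,0.97],[0,0,0],1],[[2.24,0,0.97],[0,0,0],1],[[2.24,0,0.97],[0,0,0],1],[[2.24,0,0.97],[0,0,0],1],[[2.24,0,0.97],[0,0,0],1],[[2.24,0,0.97],[0,0,0],1],[[1.25,0,0.54],[0,0,0],1],[[0.75,0,0.32],[0,0,0],1],[[0.5,0,0.2],[0,0,0],1],[[0,0,0],[0,0,0],1],[[0,0,0],[0,0,0],1],[[0,0,0],[0,0,0],1]]'
python3 g.py c_short 0.089
```

```text
time_s: 29.28
position: [0.4971, -0.1659, 0.1948]
tcp_rot: [[-0.586, -0.001, 0.81], [-0.81, 0.001, -0.586], [0.0, -1.0, -0.001]]
force: [-0.6, -0.2, -0.1]
opening: 0.266
pos [ 497.1 -165.9  194.8] t 29.2833 open 0.266 F [-0.6 -0.2 -0.1]
to go cm (tool): [ 0.12 10.58  0.04] turn [0.001 0.003 0.   ]
```

```bash

python3 -m pendant '[[[0.1,0.5,0],[0,0,0],1],[[0,1,0],[0,0,0],1],[[0,1.3,0],[0,0,0],1],[[0,1.3,0],[0,0,0],1],[[0,1.4,0],[0,0,0],1],[[0,1.4,0],[0,0,0],1],[[0,1.2,0],[0,0,0],1],[[0,0.8,0],[0,0,0],1],[[0,0.5,0],[0,0,0],1],[[0,0.3,0],[0,0,0],1],[[0,0.2,0],[0,0,0],1],[[0,0.15,0],[0,0,0],1],[[0,0.15,0],[0,0,0],1],[[0,0.1,0],[0,0,0],1],[[0,0.1,0],[0,0,0],1],[[0,0,0],[0,0,0],1],[[0,0,0],[0,0,0],1]]'
python3 g.py c_short 0.089;  python3 - <<'E'
from rig import bot
import cv2
a=bot.capture("scene")["img"][130:310,140:380,::-1]
cv2.imwrite("pics/c10.png",cv2.convertScaleAbs(cv2.resize(a,(800,600)),alpha=1.8))
E
```

```text
time_s: 30.7
position: [0.4967, -0.1677, 0.0912]
tcp_rot: [[-0.587, -0.0, 0.81], [-0.81, -0.0, -0.587], [0.0, -1.0, -0.0]]
force: [0.1, -0.0, 0.0]
opening: 0.269
pos [ 496.7 -167.7   91.2] t 30.7 open 0.269 F [ 0.1 -0.   0. ]
to go cm (tool): [-0.06  0.22 -0.04] turn [0.    0.002 0.   ]
```

View pics/c10.png

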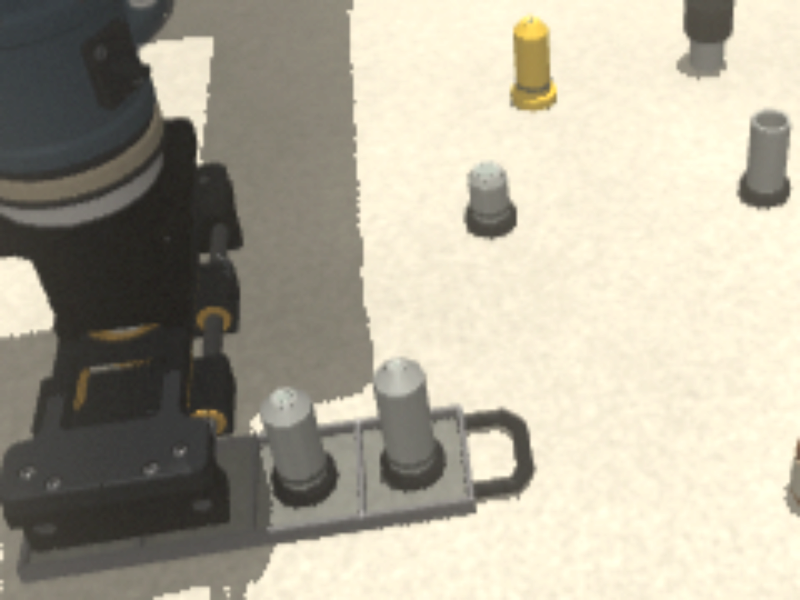

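```bash

python3 -m pendant '[[[0,0.1,0],[0,0,0],1],[[0,0.1,0],[0,0,0],1],[[0,0.05,0],[0,0,0],1],[[0,0,0],[0,0,0],1],[[0,0,0],[0,0,0],1]]'
python3 g.py c_short 0.089
```

```text
time_s: 31.17
position: [0.4967, -0.1677, 0.089]
tcp_rot: [[-0.587, -0.0, 0.81], [-0.81, -0.0, -0.587], [0.0, -1.0, 0.0]]
force: [-1.4, 0.0, 6.2]
opening: 0.266
pos [ 496.7 -167.7   89. ] t 31.1667 open 0.266 F [-1.4  0.   6.2]
to go cm (tool): [-0.05  0.   -0.04] turn [-0.     0.002  0.   ]
```

Touched down; release and rise.

```bash

python3 -m pendant '[[[0,0,0],[0,0,0],0.71],[[0,0,0],[0,0,0],0.69],[[0,0,0],[0,0,0],0.67],[[0,0,0],[0,0,0],0.6],[[0,0,0],[0,0,0],0.4],[[0,0,0],[0,0,0],0],[[0,0,0],[0,0,0],0],[[0,0,0],[0,0,0],0],[[0,-0.5,0],[0,0,0],0],[[0,-1.5,0],[0,0,0],0],[[0,-2.2,0],[0,0,0],0],[[0,-2.2,0],[0,0,0],0],[[0,-2.2,0],[0,0,0],0],[[0,-1.2,0],[0,0,0],0],[[0,-0.6,0],[0,0,0],0],[[0,0,0],[0,0,0],0],[[0,0,0],[0,0,0],0]]'
python3 g.py shortest 0.165;  python3 - <<'E'
from rig import bot
import cv2
a=bot.capture("scene")["img"][130:310,140:380,::-1]
cv2.imwrite("pics/c11.png",cv2.convertScaleAbs(cv2.resize(a,(800,600)),alpha=1.8))
E
```

```text
time_s: 32.58
position: [0.4964, -0.1675, 0.1925]
tcp_rot: [[-0.587, -0.001, 0.81], [-0.81, 0.0, -0.587], [0.0, -1.0, -0.001]]
force: [0.1, -0.4, 0.0]
opening: 1.001
pos [ 496.4 -167.5  192.5] t 32.5833 open 1.001 F [ 0.1 -0.4  0. ]
to go cm (tool): [-16.57   2.75 -18.4 ] turn [0.001 0.002 0.   ]
```

View pics/c11.png

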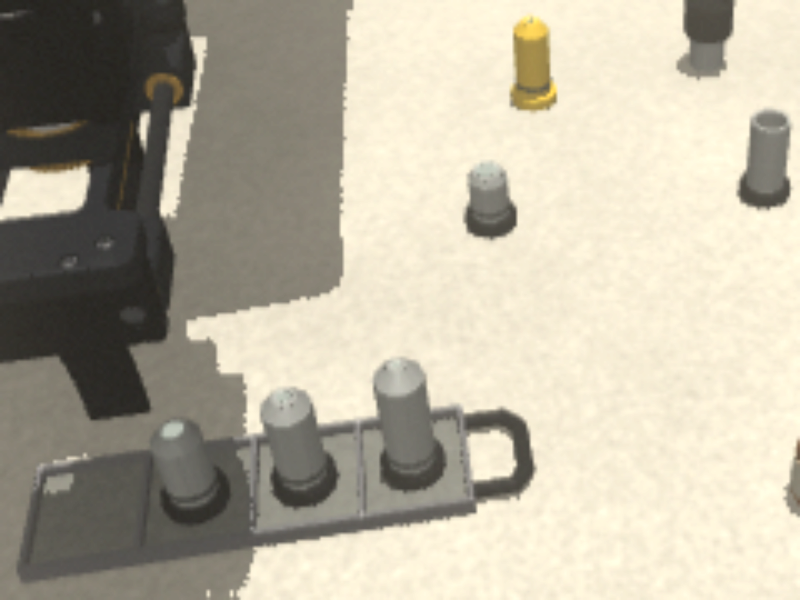

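```bash

python3 -m pendant '[[[-0.66,0,-0.74],[0,0,0],0],[[-1.16,0,-1.29],[0,0,0],0],[[-1.574,0,-1.748],[0,0,0],0],[[-1.574,0,-1.748],[0,0,0],0],[[-1.574,0,-1.748],[0,0,0],0],[[-1.574,0,-1.748],[0,0,0],0],[[-1.574,0,-1.748],[0,0,0],0],[[-1.574,0.4,-1.748],[0,0,0],0],[[-1.574,0.5,-1.748],[0,0,0],0],[[-1.574,0.6,-1.748],[0,0,0],0],[[-0.99,0.6,-1.1],[0,0,0],0],[[-0.66,0.4,-0.74],[0,0,0],0],[[-0.5,0.2,-0.55],[0,0,0],0],[[0,0,0],[0,0,0],0],[[0,0,0],[0,0,0],0],[[0,0,0],[0,0,0],0]]'
python3 g.py shortest 0.0805
```

```text
time_s: 33.97
position: [0.4454, 0.074, 0.1656]
tcp_rot: [[-0.588, 0.0, 0.809], [-0.809, -0.0, -0.588], [-0.0, -1.0, 0.0]]
force: [0.9, 0.2, 0.6]
opening: 0.997
pos [445.4  74.  165.6] t 33.9667 open 0.997 F [0.9 0.2 0.6]
to go cm (tool): [-0.02  8.51 -0.11] turn [-0.     0.001 -0.   ]
```

```bash

python3 -m pendant '[[[0,0.5,-0.08],[0,0,0],0],[[0,1,0],[0,0,0],0],[[0,1.3,0],[0,0,0],0],[[0,1.4,0],[0,0,0],0],[[0,1.4,0],[0,0,0],0],[[0,1.3,0],[0,0,0],0],[[0,0.9,0],[0,0,0],0],[[0,0.5,0],[0,0,0],0],[[0,0.2,0],[0,0,0],0.2],[[0,0,0],[0,0,0],0.4],[[0,0,0],[0,0,0],0.5],[[0,0,0],[0,0,0],0.5]]'
python3 g.py shortest 0.0805;  python3 - <<'E'
from rig import bot
import cv2
a=bot.capture("scene")["img"][100:280,180:420,::-1]
cv2.imwrite("pics/c12.png",cv2.convertScaleAbs(cv2.resize(a,(800,600)),alpha=1.8))
E
```

```text
time_s: 34.97
position: [0.4445, 0.0749, 0.081]
tcp_rot: [[-0.587, 0.001, 0.81], [-0.81, -0.0, -0.587], [-0.0, -1.0, 0.001]]
force: [0.6, 0.2, 0.3]
opening: 0.784
pos [444.5  74.9  81. ] t 34.9667 open 0.784 F [0.6 0.2 0.3]
to go cm (tool): [0.01 0.05 0.03] turn [-0.001  0.002 -0.   ]
```

View pics/c12.png

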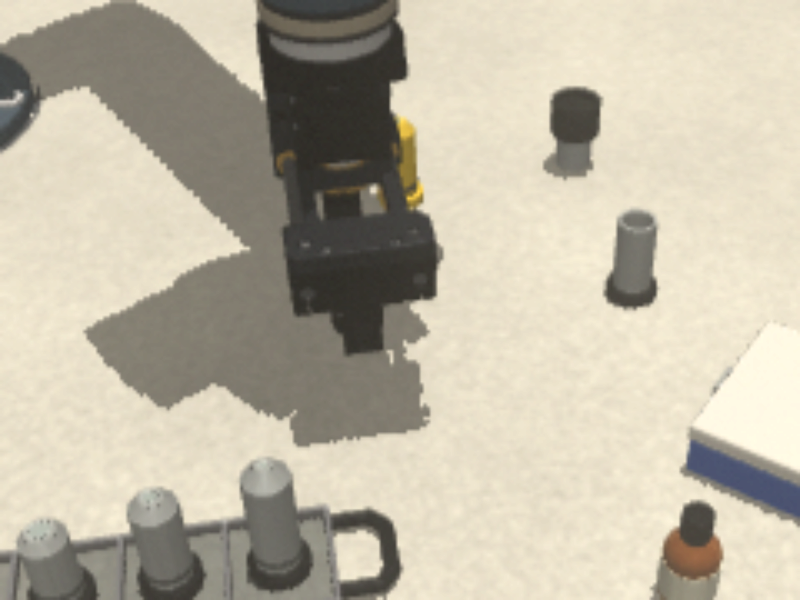

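```bash

python3 -m pendant '[[[0,0,0],[0,0,0],0.6],[[0,0,0],[0,0,0],0.65],[[0,0,0],[0,0,0],0.67],[[0,0,0],[0,0,0],0.69],[[0,0,0],[0,0,0],0.71],[[0,0,0],[0,0,0],0.73],[[0,0,0],[0,0,0],0.76],[[0,0,0],[0,0,0],1],[[0,0,0],[0,0,0],1],[[0,0,0],[0,0,0],1]]'
python3 g.py shortest 0.0805;  python3 - <<'E'
from rig import bot
import cv2
a=bot.capture("scene")["img"][100:280,180:420,::-1]
cv2.imwrite("pics/c13.png",cv2.convertScaleAbs(cv2.resize(a,(800,600)),alpha=1.8))
E
```

```text
time_s: 35.85
position: [0.4442, 0.075, 0.0805]
tcp_rot: [[-0.587, -0.001, 0.81], [-0.81, 0.0, -0.587], [0.0, -1.0, -0.0]]
force: [0.2, -0.2, 0.0]
opening: 0.269
pos [444.2  75.   80.5] t 35.85 open 0.269 F [ 0.2 -0.2  0. ]
to go cm (tool): [-0.01  0.    0.06] turn [0.    0.002 0.   ]
```

View pics/c13.png

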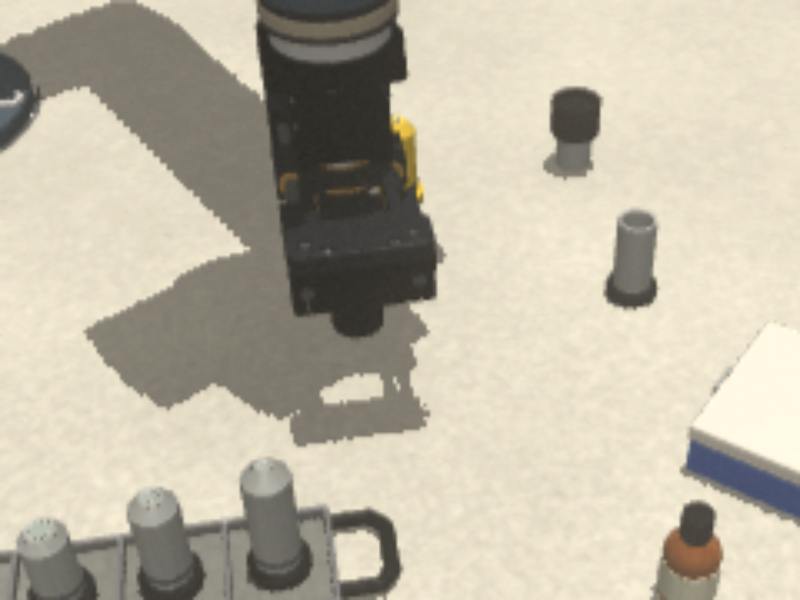

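Opening is right for the barrel; lift and move.

```bash

python3 -m pendant '[[[0,-0.2,0],[0,0,0],1],[[0,-0.5,0],[0,0,0],1],[[0,-1,0],[0,0,0],1],[[0,-1.3,0],[0,0,0],1],[[0,-1.4,0],[0,0,0],1],[[0,-1.4,0],[0,0,0],1],[[0,-1.4,0],[0,0,0],1],[[0,-1.4,0],[0,0,0],1],[[0,-1.2,0],[0,0,0],1],[[0,-0.8,0],[0,0,0],1],[[0,-0.4,0],[0,0,0],1],[[0,0,0],[0,0,0],1],[[0,0,0],[0,0,0],1]]'
python3 g.py c_shortest 0.19
```

```text
time_s: 36.98
position: [0.444, 0.075, 0.1905]
tcp_rot: [[-0.587, -0.001, 0.81], [-0.81, 0.0, -0.587], [0.0, -1.0, -0.001]]
force: [-0.7, -0.6, -0.6]
opening: 0.264
pos [444.   75.  190.5] t 36.9833 open 0.264 F [-0.7 -0.6 -0.6]
to go cm (tool): [21.7   0.04 18.46] turn [0.001 0.002 0.   ]
```

```bash

python3 -m pendant '[[[0.65,0,0.55],[0,0,0],1],[[1.3,0,1.11],[0,0,0],1],[[1.736,0,1.477],[0,0,0],1],[[1.736,0,1.477],[0,0,0],1],[[1.736,0,1.477],[0,0,0],1],[[1.736,0,1.477],[0,0,0],1],[[1.736,0,1.477],[0,0,0],1],[[1.736,0,1.477],[0,0,0],1],[[1.736,0,1.477],[0,0,0],1],[[1.736,0,1.477],[0,0,0],1],[[1.736,0,1.477],[0,0,0],1],[[1.736,0,1.477],[0,0,0],1],[[1.09,0,0.92],[0,0,0],1],[[0.87,0,0.74],[0,0,0],1],[[0.43,0,0.37],[0,0,0],1],[[0,0,0],[0,0,0],1],[[0,0,0],[0,0,0],1],[[0,0,0],[0,0,0],1]]'
python3 g.py c_shortest 0.0845;python3 - <<'E'
from rig import bot
import cv2
a=bot.capture("scene")["img"][130:310,100:340,::-1]
cv2.imwrite("pics/c14.png",cv2.convertScaleAbs(cv2.resize(a,(800,600)),alpha=1.8))
E
```

```text
time_s: 38.48
position: [0.4658, -0.2078, 0.1903]
tcp_rot: [[-0.586, -0.002, 0.81], [-0.81, 0.001, -0.586], [-0.0, -1.0, -0.002]]
force: [0.5, 0.7, -0.6]
opening: 0.266
pos [ 465.8 -207.8  190.3] t 38.4833 open 0.266 F [ 0.5  0.7 -0.6]
to go cm (tool): [ 0.08 10.58  0.12] turn [ 0.002  0.003 -0.   ]
```

View pics/c14.png

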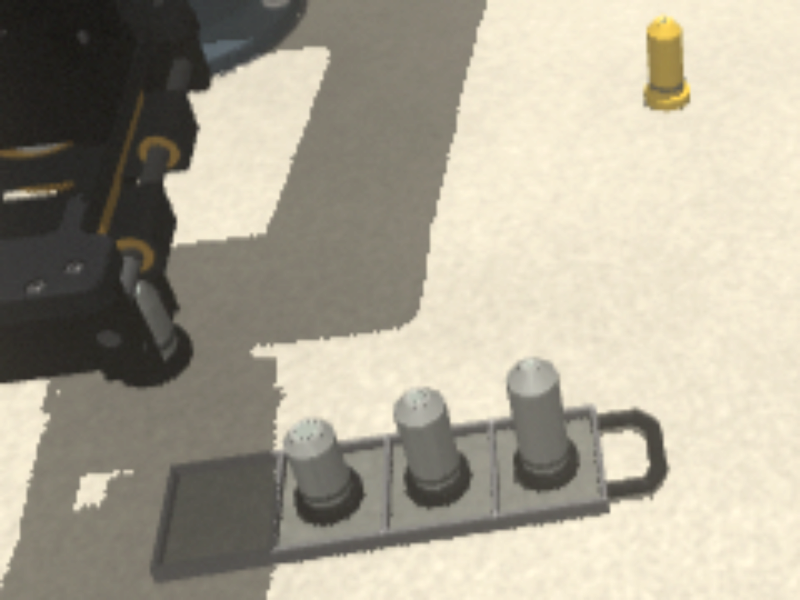

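```bash

python3 -m pendant '[[[0.05,0.5,0.1],[0,0,0],1],[[0,1,0],[0,0,0],1],[[0,1.3,0],[0,0,0],1],[[0,1.3,0],[0,0,0],1],[[0,1.4,0],[0,0,0],1],[[0,1.4,0],[0,0,0],1],[[0,1.2,0],[0,0,0],1],[[0,0.8,0],[0,0,0],1],[[0,0.5,0],[0,0,0],1],[[0,0.3,0],[0,0,0],1],[[0,0.2,0],[0,0,0],1],[[0,0.15,0],[0,0,0],1],[[0,0.15,0],[0,0,0],1],[[0,0.1,0],[0,0,0],1],[[0,0.1,0],[0,0,0],1],[[0,0,0],[0,0,0],1],[[0,0,0],[0,0,0],1]]'
python3 g.py c_shortest 0.0845;  python3 - <<'E'
from rig import bot
import cv2
a=bot.capture("scene")["img"][130:310,100:340,::-1]
cv2.imwrite("pics/c15.png",cv2.convertScaleAbs(cv2.resize(a,(800,600)),alpha=1.8))
E
```

```text
time_s: 39.95
position: [0.4668, -0.2101, 0.0867]
tcp_rot: [[-0.587, -0.0, 0.81], [-0.81, -0.0, -0.587], [0.0, -1.0, -0.0]]
force: [0.3, 0.7, -0.2]
opening: 0.269
pos [ 466.8 -210.1   86.7] t 39.95 open 0.269 F [ 0.3  0.7 -0.2]
to go cm (tool): [-0.04  0.22 -0.12] turn [0.    0.002 0.   ]
```

View pics/c15.png

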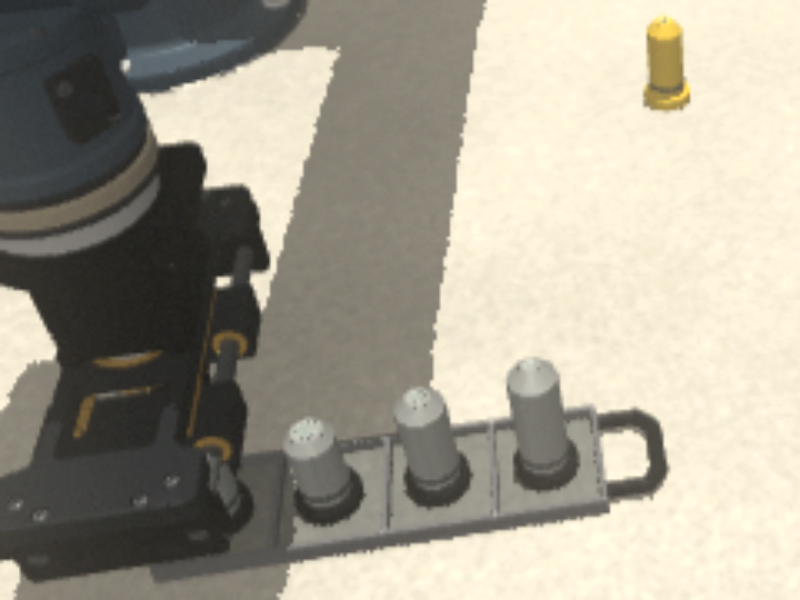

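```bash

python3 -m pendant '[[[0,0.1,0],[0,0,0],1],[[0,0.1,0],[0,0,0],1],[[0,0.05,0],[0,0,0],1],[[0,0,0],[0,0,0],1],[[0,0,0],[0,0,0],1]]'
python3 g.py c_shortest 0.0845
```

```text
time_s: 40.42
position: [0.4668, -0.2101, 0.0845]
tcp_rot: [[-0.587, -0.0, 0.81], [-0.81, -0.0, -0.587], [0.0, -1.0, -0.0]]
force: [-1.1, 0.4, 5.6]
opening: 0.267
pos [ 466.8 -210.1   84.5] t 40.4167 open 0.267 F [-1.1  0.4  5.6]
to go cm (tool): [-0.04 -0.   -0.12] turn [0.    0.002 0.   ]
```

```bash

python3 -m pendant '[[[0,0,0],[0,0,0],0.71],[[0,0,0],[0,0,0],0.69],[[0,0,0],[0,0,0],0.67],[[0,0,0],[0,0,0],0.6],[[0,0,0],[0,0,0],0.4],[[0,0,0],[0,0,0],0],[[0,0,0],[0,0,0],0],[[0,0,0],[0,0,0],0],[[0,-0.5,0],[0,0,0],0],[[0,-1.5,0],[0,0,0],0],[[0,-2.2,0],[0,0,0],0],[[0,-2.2,0],[0,0,0],0],[[0,-2.2,0],[0,0,0],0],[[0,-2,0],[0,0,0],0],[[0,-1.5,0],[0,0,0],0],[[1,0,0.5],[0,0,0],0],[[2,0,1],[0,0,0],0],[[2,0,1],[0,0,0],0],[[2,0,1],[0,0,0],0],[[1,0,0.5],[0,0,0],0]]'
python3 -m pendant '[[[1,0,0],[0,0,0],0],[[1.5,0,0],[0,0,0],0],[[1.5,0,0],[0,0,0],0],[[1,0,0],[0,0,0],0],[[0,0,0],[0,0,0],0],[[0,0,0],[0,0,0],0]]'
python3 - <<'E'
from rig import bot
from h import *
np.set_printoptions(suppress=True)
s=bot.capture("scene");t=bot.capture("top")
for n,c in (("scene",s),("top",t)): np.savez(n+"1.npz",**c)
cv2.imwrite("pics/e_scene.png",cv2.convertScaleAbs(s["img"][80:320,100:420,::-1].repeat(2,0).repeat(2,1),alpha=1.6)); cv2.imwrite("pics/e_top.png",cv2.convertScaleAbs(t["img"][:,:,::-1],alpha=1.6))
E
```

```text
time_s: 42.08
position: [0.4518, -0.3013, 0.2046]
tcp_rot: [[-0.588, -0.0, 0.809], [-0.809, -0.001, -0.588], [0.001, -1.0, 0.001]]
force: [0.7, 0.1, -0.0]
opening: 0.996
time_s: 42.58
position: [0.4225, -0.3385, 0.2047]
tcp_rot: [[-0.588, -0.001, 0.809], [-0.809, 0.001, -0.588], [-0.0, -1.0, -0.001]]
force: [0.6, -0.1, -0.0]
opening: 1.003
```

View pics/e_scene.png

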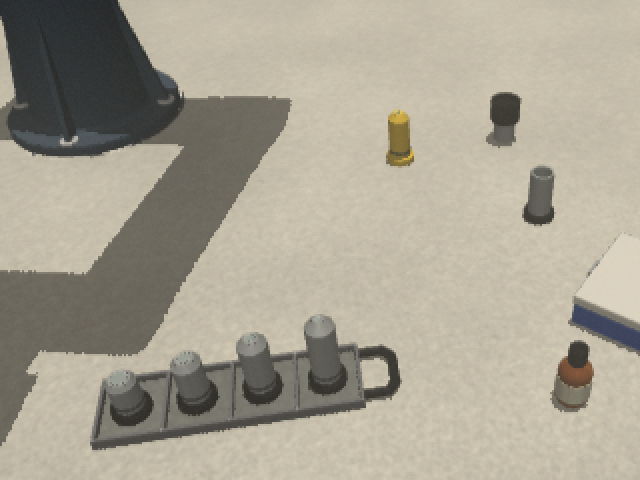

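View pics/e_top.png

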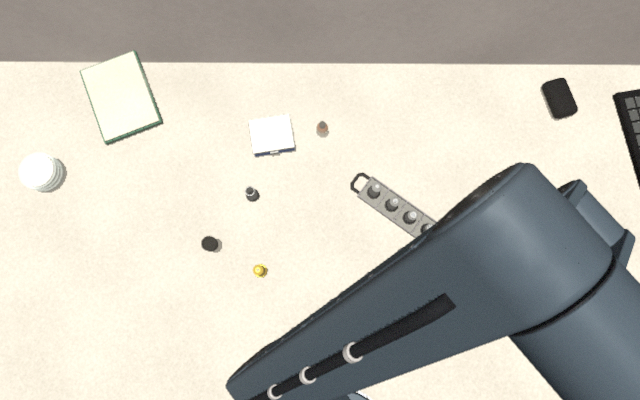

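All four stand upright, one per cell, in descending length from the handle. The other objects are where they were.

```bash
python3 -c "
from h import *
a=load('scene0.npz');b=load('scene1.npz')
for n,p in (('tube',(370,178)),('yellow',(299,150)),('eye',(352,140))): print(n,np.round((base(b,p,half=20)[0]-base(a,p,half=20)[0])*1000,1))
from rig import bot
print(bot.hand_in())"
```

```text
tube [0. 0.]
yellow [-0. -0.]
eye [0. 0.]
the job is handed in; nothing more can be done
None
```

All four objectives are standing upright in the caddy, one to a cell, in order from longest at the handle to shortest at the far end. I handed the job in after about 43 s with the gripper clear of everything.

- **Placing:** each objective was lowered until it touched the cell floor, with 2–6 N of contact force, and only then released.
- **Last checks:** the final scene picture shows all four upright in the right cells. The top picture shows the three nearest the handle; the arm hid part of the fourth cell, so the shortest is confirmed in the scene view only.
- **Bystanders:** the eyepiece, adapter tube and yellow look-alike measured 0.0 mm of movement. The slide box and oil bottle look unmoved in the pictures but I did not measure them.
- **Problem on the way:** while carrying the second-longest objective, the last joint reached its range limit, so the tool stopped about 20 mm short and tilted about 2°. I turned the gripper half a turn in the air, levelled it and finished from there.
- **Disagreement:** the two cameras differed by about 2.5 mm in y, so I used the average, which was well within the cells' clearance.

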